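Shift the lathe feed gearbox into gear through its L-shaped gate

ROBOT

A 6-joint arm with a two-finger parallel gripper is mounted at the origin on the work surface. World frame = base frame: x ahead of the robot, y to its left, z up, the work surface at z = 0. Lengths are in m, angles in rad, forces in N, time in s.
With the tool pointing down it reaches from about 0.35 to 0.775 m from the base axis. Payload 5.5 kg.
Tool frame: the origin (TCP) lies at the very end of the fingers, on their centre line; the grasp point (between the pads) lies 19 mm behind it; z points along the fingers, y is the line along which they close (so a half turn about z gives the same grasp; the last joint's range is limited). The gripper opens to 85 mm and grips with 20 to 120 N. Pads are 22 mm wide; open, the fingers measure 114 mm over their backs; the gripper's body (76 mm by 85 mm) begins 54 mm behind the grasp point. The pads swing forward as they close: fully open they stand 13 mm farther back than shut.
Start: joints at [1.038, 0.313, 0.046, 1.304, 0, 1.431], TCP at [0.22, 0.531, 0.201] pointing down, gripper open.
Joint ranges: [-2.76, 2.76], [-0.86, 1.69], [-1.03, 1.26], [-2.2, 2.34], [-1.47, 1.5], [-3.14, 3.14]. Speed limits (rad/s): [2.57, 2.57, 3.14, 3.14, 3.14, 3.14].

INTERFACE

Orientations are given as a unit quaternion [w, x, y, z].
In Python, from workcell import get_state, read_camera, calibration, hand_in gives the robot as it stands.
- The arm moves only by the tool drive_tool, never from a script. Its argument "deltas" is a list that holds one entry, the list of rows, each a list of 7 numbers: the closure in counts, from 0 (fully open) to 255 (shut), then the shift along the tool's x, y, z in m, then the turn, a rotation vector about the tool's x, y, z in degrees. A call has 1 to 12 rows; each row is the pose to reach, as a shift and turn from the pose commanded when the call began, along the tool's axes at that moment; what a row does not reach only later rows make up. A row lasts 1/8 s, in which the tool goes at most 62.5 mm and 10.7 degrees, less where a joint would pass 70% of its speed; a pose out of reach is approached as far as the arm can. A call with a gripper value outside its range is refused whole. The fingers move at their own pace and stop on an object; "newtons" is the grip in N (left out, the last holds). Time passes only in rows, so rows that repeat a pose let the fingers close. It gives the time, the measured TCP pose, the force, the opening and the grip force at its end, in the units of the state.
- get_state(): the state, without advancing time (a new reading comes with each control period).
- read_camera(name): name is "side" or "top" or "wrist"; returns (picture, depth): 384x512x3 uint8, red, green, blue; 384x512 float32, m along the optical axis (not along the pixel's ray), 0 where there is no reading.
- calibration(name): a dict with "mtx" (3x3 intrinsics, pixels), "k1" (the pictures are not rectified: a ray, as slopes to the right and down, at radius r is drawn at 1 + k1 r^2 times it, then the intrinsics apply), "world_from_camera" (4x4, takes a point from camera to world coordinates). Camera axes: x right, y up, looking along -z (the intrinsics and any distortion apply to the point x, -y, -z); pixel columns grow to the right and rows downward; lengths in m; the calibration is good to about 2 mm. A picture is of the moment at which its call begins: read the wrist's pose just before it. calibration takes no time and is no camera call; for the wrist camera it gives the pose at the moment of the call.
- hand_in(): hands the job in; it is judged then, once.
The state is a dict: "clock": time; "joint_pos": joint angles; "qvel": joint speeds; "tau": joint torques, N m; "tcp_pos": TCP position; "orientation": TCP orientation; "wrist_force": force on the tool from outside, world axes, zero at the start; "ft_torque": the same for the moment, N m; "finger_gap": finger opening in m; "grip_force": force on a finger pad.
Only numpy, scipy, OpenCV 4.12 (cv2) and the standard library are available. Lean on these libraries where they do the work, as an engineer would, in place of code of your own. Each camera call takes 0.05 s, during which the arm holds its last target. There are 200 camera calls.

TASK

Put the feed gearbox on the bench into gear: with the fingertips, push its upright black handle along the long leg of the L-shaped slot as far as the corner, then push it round the corner and fully home to the end of the short leg, leave it there and move clear. Only push, and gently: do not grip the handle or pull it up, and leave the mug, bottle and wrench undisturbed.

Things in the scene. Friction and masses are not known exactly. Their poses are not given: they have to be found in the camera images.
- gearbox: Grey gearbox fixed on the bench. Casing 220 (x) x 200 (y) mm, foot 250 x 170 mm; on top a bare metal plate 180 x 160 mm, upper face 100 mm above the bench, with an L-shaped slot 16 mm wide; only the handle stands on it. A gear on the +y side reaches 145 mm out, below the plate. Origin: centre of the underside. x: along the long leg, start to corner; y: along the short leg, corner to end; z up.
- handle: Upright black cylinder, 24 mm in diameter, from 11 to 55 mm above the plate, on a 12 mm steel pin that runs in the slot. It stays upright, slides only along the slot with about 2 N of friction, and stays where it is left. Origin: on its axis, 15 mm below the plate's upper face. Axes as the gearbox's.
- handle_mid (a point): Middle of the black handle, on its axis, 33 mm above the gate plate's upper face
- slot_start (a point): Closed start of the long leg: where the handle's axis is at along = 0 and across = 0, at the level of the plate's upper face
- slot_corner (a point): Corner of the slot: where the handle's axis is at along = 0.075 and across = 0, at the level of the plate's upper face
- slot_end (a point): End of the short leg, in gear: where the handle's axis is at along = 0.075 and across = 0.050, at the level of the plate's upper face
- along (a joint): Travel of the handle along the gearbox's +x (long leg), m: 0 at the start of the slot, 0.075 at the corner. The handle can turn into the short leg only above about 0.072.
- across (a joint): Travel of the handle along the gearbox's +y (short leg), m: 0 in the long leg (up to 3 mm of play), 0.050 at the end of the short leg
- lift (a joint): How far the handle is pulled up against its light spring, m: 0 down (as it should stay), 0.03 fully up
- mug: White mug with a handle, 80 mm across, 90 mm high, loose, beside the gearbox's +y side; bystander. Origin: centre of the underside
- oil_bottle: Grey plastic bottle, 52 mm across, 130 mm high, loose, beside the gearbox's -y side; bystander. Origin: centre of the underside
- wrench: Steel wrench lying loose on the bench beyond the gearbox's +x side; bystander. Origin: its underside

How it is judged:
On the way, in this order (a step that is already met when the one before it is completed fails the run):
1. the handle is pushed along the long leg to the corner (value of joint along above 0.068 m), for 0.1 s.
2. the handle is pushed round the corner to the end of the short leg (value of joint along above 0.066 m and value of joint across above 0.045 m), for 0.1 s.
At the end, for the whole second after the job is handed in: The handle rests at the end of the short leg, within 5 mm of fully home (across above 0.045, along above 0.066), down (lift under 4 mm) and at rest (all of step 2 and value of joint lift below 0.004 m and linear speed of handle below 0.01 m/s); the robot touches nothing.
It fails at once if the handle is pulled up by more than 8 mm (value of joint lift above 0.008 m).
It fails at once if the handle is gripped or shoved hard (over 35 N of finger force) (contact force between the fingers and handle above 35 N).
It fails at once if the mug is moved (distance of mug from where it was at the start of the episode above 0.02 m or angle between mug's own z axis and vertical above 0.3 rad).
It fails at once if the bottle is moved (distance of oil_bottle from where it was at the start of the episode above 0.02 m or angle between oil_bottle's own z axis and vertical above 0.3 rad).
It fails at once if the wrench is moved (distance of wrench from where it was at the start of the episode above 0.02 m).
It also fails if it takes over 48 s, if anything falls off the work surface, if the arm or the gripper's body presses on something with over 40 N, if the wrist force passes 120 N, or if a joint passes its speed limit or range.

## Working session

There is one attempt and no reset: what is moved stays moved. The work goes in short steps, Python scripts to look and compute and a tool call to move; the robot and the scene stay as the last step left them, time stands still between calls to the robot, and variables do not carry over. Pictures are saved under pics/ and viewed, at most 10 in all, crops included, and the job is handed in when it is done.

Besides the shell and the picture viewer there is one more tool, called after "Call:" by a JSON object that holds its "name" and its "arguments". drive_tool: Moves the arm, as the interface text tells. Its arguments: {"type":"object","properties":{"deltas":{"type":"array","items":{"type":"array","items":{"type":"array","items":{"type":"number"}}}},"newtons":{"type":"number"}},"required":["deltas"]}

```bash
mkdir -p pics
cat > h.py <<'E'
import numpy as np, cv2
from workcell import *
def shot(n,f):
    c=calibration(n); p,d=read_camera(n); cv2.imwrite(f'pics/{f}.png',p[:,:,::-1]); np.savez(f'pics/{f}.npz',d=d,T=c['world_from_camera'],K=c['mtx'],k=c['k1']); return p,d
def cloud(f):
    z=np.load(f'pics/{f}.npz'); d=z['d']; h,w=d.shape
    uv=np.stack(np.meshgrid(np.arange(w),np.arange(h)),-1).reshape(-1,1,2).astype(float)
    k=np.array([float(z['k']),0,0,0,0])
    s=cv2.undistortPoints(uv,z['K'],k).reshape(h,w,2)
    P=np.stack([s[...,0]*d,-s[...,1]*d,-d,np.ones_like(d)],-1)@np.array(z['T']).T
    return P[...,:3]
E
python3 - <<'E'
from h import *
for n in('top','side'): shot(n,n+'0')
s=get_state();print(s['clock'],s['tcp_pos'],s['orientation'],s['finger_gap'])
E
```

```text
0.1 [0.2198449  0.53076938 0.19998722] [-2.75423588e-04  1.95146567e-01  9.80773746e-01 -7.75151981e-04] 0.08554570325273302
```

View pics/top0.png

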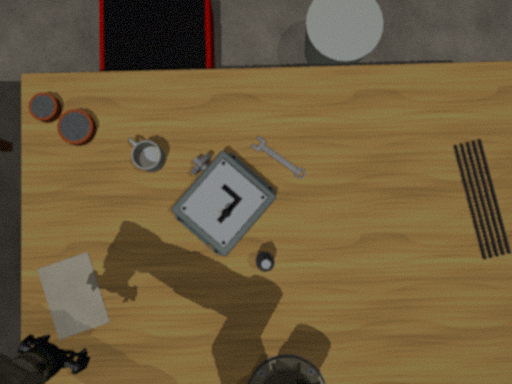

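View pics/side0.png

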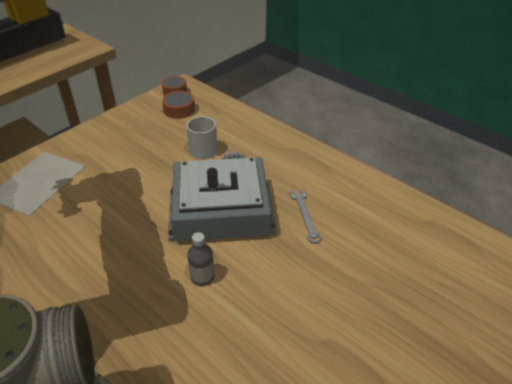

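The top view shows the gearbox at about (225,202), with the gear and mug up-left (+y), the wrench up-right (+x) and the bottle down-right. The slot runs from about (222,220) to the corner at (240,200), then to (224,187). Next I'll enlarge it and get positions from the depth.

```bash
python3 - <<'E'
from h import *
P=cloud('top0'); im=cv2.imread('pics/top0.png')
cv2.imwrite('pics/c1.png',cv2.resize(im[150:260,165:285],None,fx=5,fy=5,interpolation=cv2.INTER_CUBIC))
m=(abs(P[...,2]-.1)<.006); m[:, :165]=0;m[:,285:]=0;m[:145]=0;m[260:]=0
q=P[m][:,:2].astype(np.float32); print(len(q),cv2.minAreaRect(q),np.median(P[m][:,2]))
for lo,hi,n in((.12,.17,'handle')):
    pass
E
python3 - <<'E'
from h import *
for f in('top0','side0'):
    P=cloud(f); r=np.linalg.norm(P[...,:2]-np.array([.43,.13]),axis=-1)
    z=P[...,2]
    for lo,hi in((.125,.165),(.15,.165)):
        m=(z>lo)&(z<hi)&(P[...,0]>.2)&(P[...,0]<.8)&(abs(P[...,1]-.1)<.25)
        vu=np.argwhere(m); print(f,lo,m.sum(),vu.min(0) if len(vu) else'',vu.max(0) if len(vu) else'',P[m].mean(0),P[m].min(0),P[m].max(0))
E
```

```text
3717 ((0.5329805612564087, 0.12675738334655762), (0.2895105183124542, 0.22216233611106873), 60.81916046142578) 0.10114324249356166
top0 0.125 135 [209 222] [268 270] [0.44988509 0.10233569 0.14274314] [0.37116761 0.04167802 0.12511504] [0.52904092 0.16346813 0.16005982]
top0 0.15 63 [209 222] [217 230] [0.51901997 0.1530544  0.15537478] [0.5081353  0.14230649 0.15049727] [0.52904092 0.16346813 0.16005982]
side0 0.125 269 [168 192] [242 217] [0.46254312 0.10700011 0.13810919] [0.37013463 0.03751086 0.12503245] [0.53216944 0.16057644 0.15723861]
side0 0.15 70 [168 207] [175 217] [0.51870083 0.14869436 0.15345424] [0.5081442  0.1382186  0.15008466] [0.53216944 0.16057644 0.15723861]Traceback (most recent call last):
  File "<stdin>", line 6, in <module>
TypeError: cannot unpack non-iterable float object
```

View pics/c1.png

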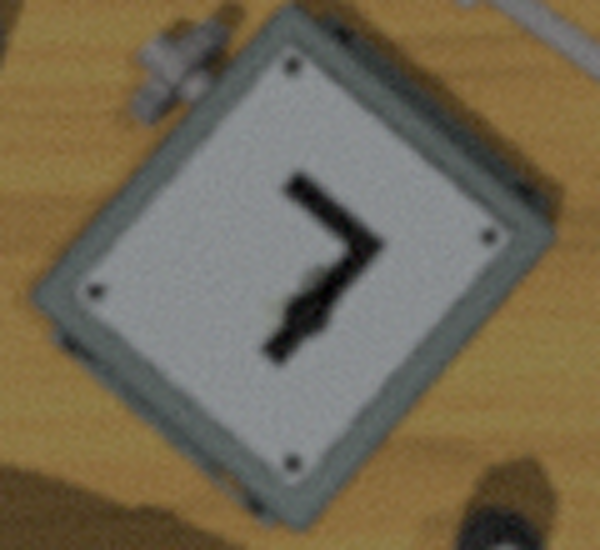

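The enlarged crop shows the slot's start end at (275,355), the corner at (372,243) and the short leg's end at (297,182). The handle is near (312,310), and the plate screws are at (292,65), (490,237), (292,463) and (97,291).

Run:
```python
from h import *
z=np.load('pics/top0.npz'); T=z['T'];k=np.array([float(z['k']),0,0,0,0])
def at(c,h):
    uv=np.array([[[ (c[0]+.5)/5-.5+165,(c[1]+.5)/5-.5+150]]],float)
    s=cv2.undistortPoints(uv,z['K'],k).ravel(); r=T[:3,:3]@[s[0],-s[1],-1]; return T[:3,3]+r*(h-T[2,3])/r[2]
print('cam',T[:3,3])
pts={}
for n,c in dict(s1=(292,65),s2=(490,237),s3=(292,463),s4=(97,291),start=(275,355),corner=(372,243),end=(297,182)).items(): pts[n]=at(c,.1);print(n,pts[n].round(4))
cx=sum(pts[f's{i}'] for i in(1,2,3,4))/4; ex=pts['s1']-pts['s4']+pts['s2']-pts['s3']; print('centre',cx, np.degrees(np.arctan2(ex[1],ex[0])))
ey=pts['s1']-pts['s2']+pts['s4']-pts['s3'];print(np.degrees(np.arctan2(ey[1],ey[0])))
P=cloud('top0');m=np.zeros(P.shape[:2],bool);m[200:225,215:235]=1
q=P[m&(P[...,2]>.152)];print('top',len(q),(q.min(0)+q.max(0))/2,q.mean(0))
a=np.radians(np.degrees(np.arctan2(ex[1],ex[0])));R=np.array([[np.cos(a),np.sin(a)],[-np.sin(a),np.cos(a)]])
for n in pts: print(n,(R@(pts[n]-cx)[:2]).round(4))
print('handle',R@(q.mean(0)-cx)[:2])
P=cloud('side0');m=np.zeros(P.shape[:2],bool);m[160:195,200:225]=1
q=P[m&(P[...,2]>.12)&(P[...,2]<.15)];print('side',len(q),(q.min(0)+q.max(0))/2,q.mean(0),np.array(R@(q.mean(0)-cx)[:2]))
```

```text
cam [0.50640291 0.09690767 1.42448619]
s1 [0.6563 0.16   0.1   ]
s2 [0.5596 0.055  0.1   ]
s3 [0.4408 0.1654 0.1   ]
s4 [0.5364 0.2685 0.1   ]
start [0.4991 0.1732 0.1   ]
corner [0.5581 0.1191 0.1   ]
end [0.5924 0.1589 0.1   ]
centre [0.54827652 0.16222022 0.1       ] -42.5239131060233
47.22496649383335
top 64 [0.51772192 0.1301879  0.78838686] [0.51837851 0.14974387 0.23488785]
s1 [0.0812 0.0714]
s2 [ 0.0808 -0.0714]
s3 [-0.0814 -0.0703]
s4 [-0.0805  0.0703]
start [-0.0436 -0.0252]
corner [ 0.0364 -0.0251]
end [0.0348 0.0274]
handle [-0.01360195 -0.02940301]
side 108 [0.51805936 0.14811277 0.13482716] [0.51488456 0.14441449 0.13491035] [-0.01257486 -0.03569229]
```

Call:
{"name": "drive_tool", "arguments": {"deltas": [[[255,-0.032,-0.018,0,0,0,2],[255,-0.076,-0.044,0,0,0,5],[255,-0.12,-0.069,0,0,0,8],[255,-0.165,-0.094,0,0,0,11],[255,-0.21,-0.12,0,0,0,13],[255,-0.255,-0.146,0,0,0,16],[255,-0.3,-0.171,0,0,0,18],[255,-0.34,-0.194,0,0,0,20],[255,-0.37,-0.211,0,0,0,20.2],[255,-0.384,-0.2195,0,0,0,20.2],[255,-0.384,-0.2195,0,0,0,20.2],[255,-0.384,-0.2195,0,0,0,20.2]]], "newtons": 20}}

```text
clock: 1.6
tcp_pos: [0.49, 0.1823, 0.2007]
orientation: [-0.0, 0.364, 0.932, 0.0]
wrist_force: [-0.4, 0.1, 0.2]
finger_gap: -0.0
grip_force: 0.0
```

```bash
cat > g.py <<'E'
from h import *
C=np.array([.5483,.1622]);a=np.radians(-42.6);R=np.array([[np.cos(a),np.sin(a)],[-np.sin(a),np.cos(a)]])
def rep():
    s=get_state();print(s['clock'],'gb',(R@(np.array(s['tcp_pos'][:2])-C)).round(4),'z',s['tcp_pos'][2],'q',np.round(s['orientation'],4),'gap',s['finger_gap'],'F',np.round(s['wrist_force'],2))
E
python3 - <<'E'
from g import *
rep();shot('wrist','w1')
P=cloud('w1');q=P[(P[...,2]>.152)&(P[...,2]<.16)]
q=q[np.linalg.norm(q[:,:2]-C,axis=1)<.09];print(len(q),q.mean(0),(R@(q-[*C,0])[:,:2].T).T.min(0),(R@(q-[*C,0])[:,:2].T).T.max(0))
E
```

```text
1.6 gb [-0.0565 -0.0246] z 0.20068602826347376 q [-4.000e-04  3.636e-01  9.316e-01  0.000e+00] gap -4.333732585844863e-05 F [-0.41  0.08  0.24]<stdin>:4: RuntimeWarning: Mean of empty slice.
  ret = um.true_divide(
Traceback (most recent call last):
ValueError: zero-size array to reduction operation minimum which has no identity
```

View pics/w1.png

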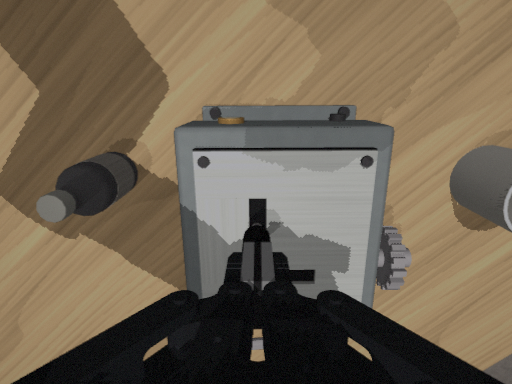

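The wrist view shows the fingers lined up with the slot. The slot's start is at (258,198) and the short leg at (300,275), and the handle is hidden behind the fingers. I'll go down behind the handle.

Call:
{"name": "drive_tool", "arguments": {"deltas": [[[255,0,0,0.02,0,0,0],[255,0,0,0.045,0,0,0],[255,0,0,0.065,0,0,0],[255,0,0,0.078,0,0,0],[255,0,0,0.078,0,0,0]]]}}

```text
clock: 2.28
tcp_pos: [0.4898, 0.182, 0.1221]
orientation: [-0.001, 0.364, 0.932, -0.0]
wrist_force: [0.1, 0.1, 0.1]
finger_gap: -0.0001
grip_force: 0.0
```

Call:
{"name": "drive_tool", "arguments": {"deltas": [[[255,-0.005,0,0,0,0,0],[255,-0.01,0,0,0,0,0],[255,-0.015,0,0,0,0,0],[255,-0.02,0,0,0,0,0],[255,-0.025,0,0,0,0,0],[255,-0.03,0,0,0,0,0],[255,-0.034,0,0,0,0,0],[255,-0.038,0,0,0,0,0],[255,-0.042,0,0,0,0,0],[255,-0.046,0,0,0,0,0],[255,-0.05,0,0,0,0,0]]]}}

```text
clock: 3.65
tcp_pos: [0.5278, 0.1474, 0.1228]
orientation: [0.0, 0.364, 0.931, 0.0]
wrist_force: [-0.7, 0.6, 1.6]
finger_gap: -0.0002
grip_force: 1.2
```

Call:
{"name": "drive_tool", "arguments": {"deltas": [[[255,-0.004,0,0,0,0,0],[255,-0.008,0,0,0,0,0],[255,-0.012,0,0,0,0,0],[255,-0.015,0,0,0,0,0],[255,-0.017,0,0,0,0,0],[255,-0.017,0,0,0,0,0]]]}}

```text
clock: 4.4
tcp_pos: [0.5403, 0.1359, 0.1228]
orientation: [0.0, 0.364, 0.931, 0.0]
wrist_force: [-1.3, 1.0, 1.1]
finger_gap: -0.0001
grip_force: 0.7
```

Run:
```python
from g import *
rep();shot('top','t2');p,d=shot('side','s2')
cv2.imwrite('pics/s2c.png',cv2.resize(p[130:230,160:290,::-1],None,fx=5,fy=5,interpolation=cv2.INTER_CUBIC))
```

```text
4.4 gb [ 0.012  -0.0248] z 0.12280135331419209 q [2.000e-04 3.642e-01 9.313e-01 0.000e+00] gap -0.00013587370951362684 F [-1.31  1.01  1.11]
```

View pics/s2c.png

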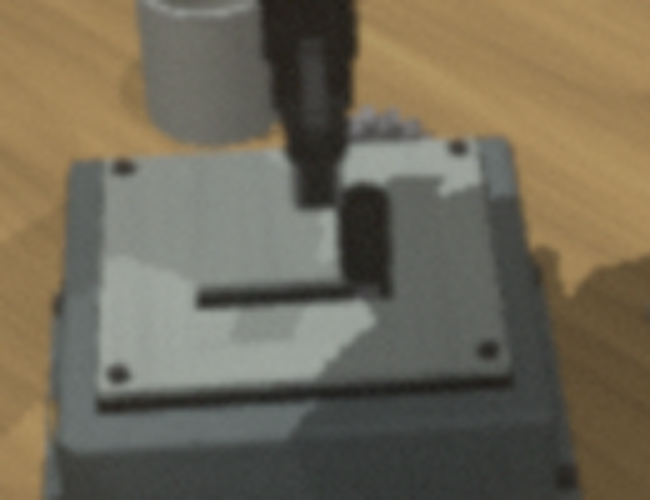

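The handle at (365,235) is almost at the corner, with the finger touching it from the left. I'll push on until the force rises at the stop.

Call:
{"name": "drive_tool", "arguments": {"deltas": [[[255,-0.001,0,0,0,0,0],[255,-0.002,0,0,0,0,0],[255,-0.003,0,0,0,0,0],[255,-0.003,0,0,0,0,0]]]}}

```text
clock: 5.0
tcp_pos: [0.5424, 0.134, 0.1228]
orientation: [0.0, 0.364, 0.931, 0.0]
wrist_force: [-1.1, 1.2, 1.4]
finger_gap: 0.0003
grip_force: 1.0
```

Call:
{"name": "drive_tool", "arguments": {"deltas": [[[255,-0.001,0,0,0,0,0],[255,-0.002,0,0,0,0,0],[255,-0.002,0,0,0,0,0]]]}}

```text
clock: 5.38
tcp_pos: [0.5438, 0.1326, 0.1228]
orientation: [0.0, 0.364, 0.931, 0.0]
wrist_force: [-0.3, 1.2, 1.7]
finger_gap: 0.0001
grip_force: 1.0
```

Call:
{"name": "drive_tool", "arguments": {"deltas": [[[255,-0.001,0,0,0,0,0],[255,-0.0015,0,0,0,0,0],[255,-0.002,0,0,0,0,0],[255,-0.002,0,0,0,0,0]]]}}

```text
clock: 5.88
tcp_pos: [0.5449, 0.1316, 0.1228]
orientation: [-0.0, 0.364, 0.931, 0.0]
wrist_force: [-2.7, 3.7, 3.1]
finger_gap: -0.0001
grip_force: 2.4
```

Run:
```python
from g import *
rep();p,d=shot('side','s3')
cv2.imwrite('pics/s3c.png',cv2.resize(p[150:210,190:280,::-1],None,fx=8,fy=8,interpolation=cv2.INTER_CUBIC))
for f in('s3','side0'):
    P=cloud(f);g=(P[...,:2]-C)@R.T
    m=(P[...,2]>.115)&(P[...,2]<.15)&(g[...,0]>(.026 if f=='s3' else -.04))&(abs(g[...,0])<.06)&(abs(g[...,1]+.03)<.03)
    print(f,m.sum(),g[m].mean(0),np.percentile(g[m],[3,50,97],axis=0))
```

```text
5.875 gb [ 0.0182 -0.0248] z 0.12282956750484797 q [-3.000e-04  3.640e-01  9.314e-01  2.000e-04] gap -6.625653605830919e-05 F [-2.74  3.71  3.08]
s3 132 [ 0.03770067 -0.03560301] [[ 0.02654247 -0.04021498]
 [ 0.03740818 -0.03636871]
 [ 0.04902686 -0.02868718]]
side0 126 [-0.01253371 -0.03574967] [[-0.02373894 -0.04045859]
 [-0.01268348 -0.03664616]
 [-0.00164738 -0.02894214]]
```

View pics/s3c.png

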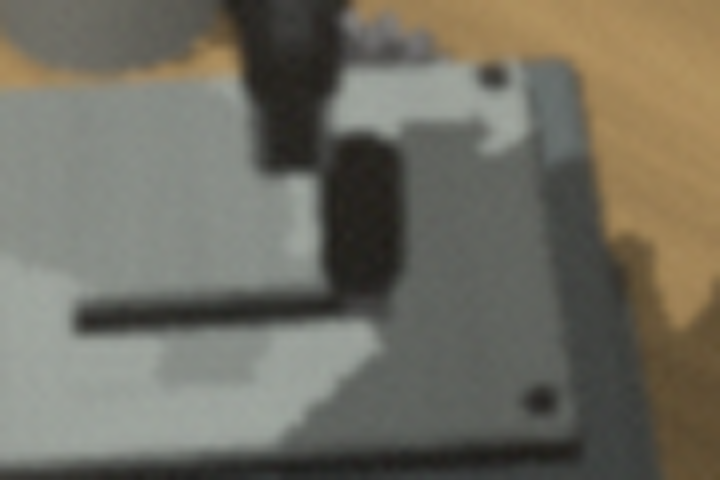

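The handle is at the corner (365,215 in the crop), about 0.0377 in gearbox x, and the force rose to about 4.6 N at the stop. Next I'll back off and go round to the handle's -y side.

Call:
{"name": "drive_tool", "arguments": {"deltas": [[[255,0.008,0,0,0,0,0],[255,0.022,0,0,0,0,0],[255,0.025,-0.01,0,0,0,0],[255,0.025,-0.035,0,0,0,0],[255,0.025,-0.054,0,0,0,0],[255,0.02,-0.055,0,0,0,0],[255,0,-0.055,0,0,0,0],[255,-0.015,-0.055,0,0,0,0],[255,-0.019,-0.055,0,0,0,0],[255,-0.019,-0.055,0,0,0,0]]]}}

```text
clock: 7.18
tcp_pos: [0.5222, 0.0777, 0.1224]
orientation: [-0.0, 0.364, 0.931, -0.0]
wrist_force: [-0.4, 0.0, -1.0]
finger_gap: -0.0003
grip_force: 0.0
```

Call:
{"name": "drive_tool", "arguments": {"deltas": [[[255,0,0.005,0,0,0,0],[255,0,0.01,0,0,0,0],[255,0,0.015,0,0,0,0],[255,0,0.02,0,0,0,0],[255,0,0.025,0,0,0,0],[255,0,0.03,0,0,0,0],[255,0,0.035,0,0,0,0],[255,0,0.04,0,0,0,0],[255,0,0.04,0,0,0,0]]]}}

```text
clock: 8.3
tcp_pos: [0.5491, 0.1075, 0.1227]
orientation: [-0.0, 0.364, 0.931, -0.0]
wrist_force: [-1.5, -0.6, 0.2]
finger_gap: -0.0003
grip_force: 0.4
```

Run:
```python
from g import *
rep();p,d=shot('side','s4')
cv2.imwrite('pics/s4c.png',cv2.resize(p[130:230,160:290,::-1],None,fx=5,fy=5,interpolation=cv2.INTER_CUBIC))
```

```text
8.3 gb [ 0.0376 -0.0397] z 0.122675391562038 q [-1.000e-04  3.640e-01  9.314e-01 -1.000e-04] gap -0.00034219962795630204 F [-1.47 -0.63  0.22]
```

View pics/s4c.png

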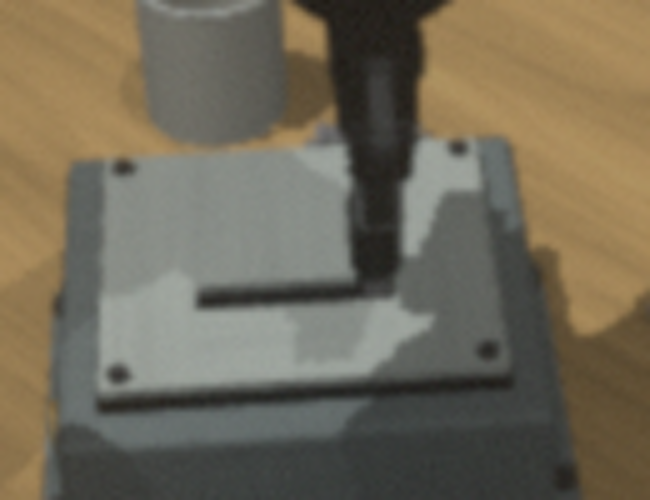

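The finger is in front of the handle in this view, at (375,250), and contact is light (about 1.6 N). I'll keep pushing along the short leg.

Call:
{"name": "drive_tool", "arguments": {"deltas": [[[255,0,0.005,0,0,0,0],[255,0,0.01,0,0,0,0],[255,0,0.015,0,0,0,0],[255,0,0.02,0,0,0,0],[255,0,0.025,0,0,0,0],[255,0,0.03,0,0,0,0],[255,0,0.033,0,0,0,0],[255,0,0.035,0,0,0,0],[255,0,0.035,0,0,0,0]]]}}

```text
clock: 9.48
tcp_pos: [0.5729, 0.1333, 0.1228]
orientation: [0.0, 0.364, 0.931, 0.0]
wrist_force: [-0.7, -0.8, -0.3]
finger_gap: 0.0001
grip_force: 0.5
```

Call:
{"name": "drive_tool", "arguments": {"deltas": [[[255,0,0.001,0,0,0,0],[255,0,0.002,0,0,0,0],[255,0,0.003,0,0,0,0],[255,0,0.003,0,0,0,0]]]}}

```text
clock: 9.98
tcp_pos: [0.5748, 0.1354, 0.1228]
orientation: [-0.0, 0.364, 0.931, 0.0]
wrist_force: [-1.7, -1.4, -0.5]
finger_gap: -0.0001
grip_force: 0.7
```

Call:
{"name": "drive_tool", "arguments": {"deltas": [[[255,0,0.001,0,0,0,0],[255,0,0.002,0,0,0,0],[255,0,0.003,0,0,0,0],[255,0,0.003,0,0,0,0]]]}}

```text
clock: 10.48
tcp_pos: [0.5769, 0.1376, 0.1228]
orientation: [0.0, 0.364, 0.931, 0.0]
wrist_force: [-1.7, -0.9, -0.0]
finger_gap: 0.0
grip_force: 0.6
```

Call:
{"name": "drive_tool", "arguments": {"deltas": [[[255,0,0.001,0,0,0,0],[255,0,0.002,0,0,0,0],[255,0,0.002,0,0,0,0]]]}}

```text
clock: 10.85
tcp_pos: [0.5783, 0.1391, 0.1228]
orientation: [0.0, 0.364, 0.931, 0.0]
wrist_force: [-1.3, -1.1, 0.6]
finger_gap: -0.0001
grip_force: 0.6
```

Call:
{"name": "drive_tool", "arguments": {"deltas": [[[255,0,0.001,0,0,0,0],[255,0,0.002,0,0,0,0],[255,0,0.002,0,0,0,0]]]}}

```text
clock: 11.22
tcp_pos: [0.5796, 0.1405, 0.1228]
orientation: [0.0, 0.364, 0.931, 0.0]
wrist_force: [-1.0, -1.3, -0.5]
finger_gap: 0.0001
grip_force: 0.6
```

Call:
{"name": "drive_tool", "arguments": {"deltas": [[[255,0,0.001,0,0,0,0],[255,0,0.002,0,0,0,0],[255,0,0.002,0,0,0,0]]]}}

```text
clock: 11.6
tcp_pos: [0.581, 0.142, 0.1228]
orientation: [0.0, 0.364, 0.931, 0.0]
wrist_force: [-1.0, -1.1, -0.2]
finger_gap: 0.0002
grip_force: 0.6
```

Run:
```python
from g import *
rep();shot('top','t5');p,d=shot('side','s5')
for f in('t5',):
    P=cloud(f);g=(P[...,:2]-C)@R.T
    m=(P[...,2]>.12)&(P[...,2]<.165)&(np.linalg.norm(g-[.0375,.025],axis=-1)<.03)
    print(f,m.sum(),g[m].mean(0) if m.any() else'')
```

```text
11.6 gb [0.0377 0.0073] z 0.12280931751610524 q [0.000e+00 3.640e-01 9.314e-01 1.000e-04] gap 0.00016614599753177938 F [-1.   -1.09 -0.17]
t5 0
```

Call:
{"name": "drive_tool", "arguments": {"deltas": [[[255,0,0.001,0,0,0,0],[255,0,0.002,0,0,0,0],[255,0,0.002,0,0,0,0]]]}}

```text
clock: 12.08
tcp_pos: [0.5818, 0.143, 0.1226]
orientation: [-0.0, 0.364, 0.931, -0.0]
wrist_force: [-2.8, -2.2, 1.0]
finger_gap: -0.0001
grip_force: 2.0
```

Call:
{"name": "drive_tool", "arguments": {"deltas": [[[255,0,0.001,0,0,0,0],[255,0,0.002,0,0,0,0],[255,0,0.002,0,0,0,0]]]}}

```text
clock: 12.45
tcp_pos: [0.5825, 0.1439, 0.1225]
orientation: [-0.001, 0.364, 0.931, -0.001]
wrist_force: [-5.2, -4.8, 1.4]
finger_gap: -0.0001
grip_force: 3.5
```

The force is up to 7 N, so the handle is at the end stop. I'll back off, move clear and check.

Call:
{"name": "drive_tool", "arguments": {"deltas": [[[255,0,-0.01,0,0,0,0],[255,0,-0.03,0,0,0,0],[255,0,-0.05,0,0,0,0],[255,0,-0.055,-0.02,0,0,0],[255,0,-0.06,-0.05,0,0,0],[255,0.02,-0.08,-0.09,0,0,0],[255,0.05,-0.12,-0.1,0,0,0],[255,0.09,-0.16,-0.1,0,0,0],[255,0.1,-0.17,-0.1,0,0,0],[255,0.1,-0.17,-0.1,0,0,0],[255,0.1,-0.17,-0.1,0,0,0]]]}}

```text
clock: 13.82
tcp_pos: [0.3967, 0.0879, 0.2231]
orientation: [0.001, 0.364, 0.931, 0.001]
wrist_force: [0.4, -0.9, 0.2]
finger_gap: -0.0004
grip_force: 0.0
```

Run:
```python
from g import *
rep();p,d=shot('side','s6');shot('top','t6')
for f in('t6','s6'):
    P=cloud(f);g=(P[...,:2]-C)@R.T
    m=(P[...,2]>.12)&(P[...,2]<.165)&(np.linalg.norm(g-[.0375,.025],axis=-1)<.03)
    print(f,m.sum(),g[m].mean(0) if m.any() else'',P[m][:,2].max())
cv2.imwrite('pics/s6c.png',cv2.resize(p[110:290,130:330,::-1],None,fx=3,fy=3,interpolation=cv2.INTER_CUBIC))
```

```text
13.825 gb [-0.0613 -0.1573] z 0.22309461153901264 q [1.000e-03 3.641e-01 9.313e-01 6.000e-04] gap -0.00044911709956917736 F [ 0.41 -0.86  0.19]
t6 69 [0.03396326 0.02292637] 0.16154758170789507
s6 166 [0.03719434 0.01667075] 0.1555799785981251
```

View pics/s6c.png

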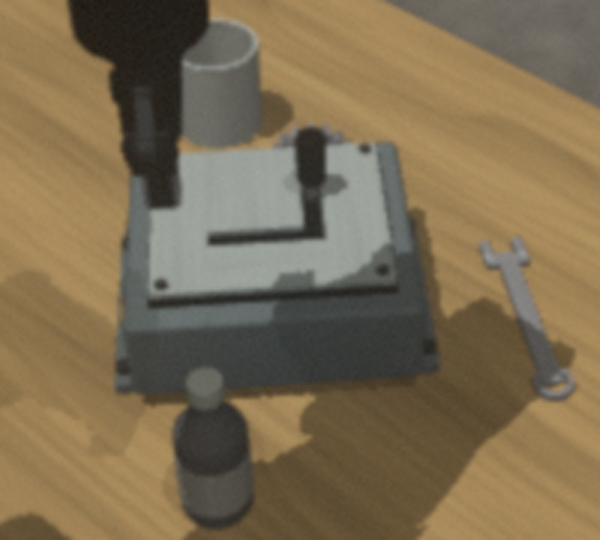

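The handle at (312,155) stands at the end of the short leg. It moved about 52 mm in y from its start, and its top is still at 155 mm, so it is down. The mug, bottle and wrench look undisturbed, and the arm is clear.

```bash
python3 -c "
from workcell import *
print(hand_in())"
```

```text
the job is handed in; nothing more can be done
None
```

The job is handed in: the handle is in gear at the end of the short leg and down, the fingers are clear of it, and by camera the mug, bottle and wrench look undisturbed (no verdict was returned).

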